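Press the label holder home behind the drawer unit's lip

ROBOT

A 7-joint arm with a two-finger parallel gripper is mounted at the origin on the work surface. World frame = base frame: x ahead of the robot, y to its left, z up, the work surface at z = 0. Lengths are in m, angles in degrees, forces in N, time in s.
With the tool pointing down it reaches from about 0.425 to 0.95 m from the base axis. Payload 4.7 kg.
Tool frame: the origin (TCP) lies at the very end of the fingers, on their centre line; the grasp point (between the pads) lies 19 mm behind it; z points along the fingers, y is the line along which they close (so a half turn about z gives the same grasp; the last joint's range is limited). The gripper opens to 87 mm and grips with 3 to 60 N. Pads are 19 mm wide; open, the fingers measure 117 mm over their backs; the gripper's body (75 mm by 190 mm) begins 51 mm behind the grasp point.
Start: joints at [75.063, 26.849, -2.785, 87.806, 1.381, 65.374, -4.715], TCP at [0.155, -0.657, 0.223] pointing down, gripper open.
Joint ranges: [-148.3, 148.3], [-19.14, 114.17], [-79.39, 73.82], [5.75, 140.21], [-59.74, 239.74], [12.07, 113.84], [-152.46, 152.46]. Speed limits (degrees/s): [147.25, 147.25, 180, 180, 180, 180, 180].

INTERFACE

Orientations are given as a 3x3 rotation matrix whose columns are the frame's x, y, z axes.
In Python, from plant import telemetry, cams, job gives the robot as it stands.
- The arm moves only by the shell command python3 -m creep 'ROWS' [FORCE]. ROWS is text: rows parted by semicolons, each of 7 numbers parted by spaces: the turn, a rotation vector about the tool's x, y, z in rad, then the shift along the tool's x, y, z in m, then the gripper command: -1 is fully open, 1 is shut, values between are in proportion. In form: rx ry rz x y z fingers; .... A call has 1 to 20 rows; each row is the pose to reach, as a shift and turn from the pose commanded when the call began, along the tool's axes at that moment; what a row does not reach only later rows make up. A row lasts 1/10 s, in which the tool goes at most 50 mm and 8.59 degrees, less where a joint would pass 70% of its speed; a pose out of reach is approached as far as the arm can. A call with a gripper value outside its range is refused whole. The fingers move at their own pace and stop on an object; FORCE is the grip in N (left out, the last holds). Time passes only in rows, so rows that repeat a pose let the fingers close. It gives the time, the measured TCP pose, the force, the opening and the grip force at its end, in the units of the state.
- telemetry.read_state(): the state, without advancing time (a new reading comes with each control period).
- cams.grab_frame(name): name is "side" or "top"; returns a dict with "image" (400x640x3 uint8, red, green, blue), "fovy" (degrees; the focal length in pixels is half the picture's height over the tangent of half this angle, whatever the lens; pixels are square), "cx", "cy" (the principal point, pixels), "k1" (the pictures are not rectified: a ray, as slopes to the right and down, at radius r is drawn at 1 + k1 r^2 times it, then the intrinsics apply), "world_to_cam" (4x4, takes a point from world to camera coordinates). Camera axes: x right, y down, z forward; pixel columns grow to the right and rows downward; lengths in m; the calibration is good to about 2 mm. A picture is of the moment at which its call begins. There is no depth.
- job.close_job(): hands the job in; it is judged then, once.
The state is a dict: "clock": time; "joints": joint angles; "joint_velocities": joint speeds; "effort": joint torques, N m; "ee_pos": TCP position; "orientation": TCP orientation; "contact_force": force on the tool from outside, world axes, zero at the start; "torque": the same for the moment, N m; "opening": finger opening in m; "grasp_force": force on a finger pad.
Only numpy, scipy, OpenCV 4.12 (cv2) and the standard library are available. Lean on these libraries where they do the work, as an engineer would, in place of code of your own. Each camera call takes 0.05 s, during which the arm holds its last target. There are 200 camera calls.

TASK

A model goods wagon is parked across the empty label slot of one of the two green drawer units: lift it off and set it down upright in the shallow steel tray, without dropping it. Then take the aluminium label holder from its wooden stand and push it straight down behind that slot's steel lip until it bottoms out on the sprung strip, by feel and without ramming it. Finish while still holding it pressed fully home (the spring lifts it again if you let go), and leave the other things where they are.

Things in the scene. Friction and masses are not known exactly. Their poses are not given: they have to be found in the camera images.
- unit: green steel small-parts drawer unit, fixed, 155 deep (x) x 150 wide (y) x 100 mm high, with an EMPTY label slot along its top front edge. Origin: on the table straight below the middle of the slot; x points from the slot back over the unit (away from the drawer fronts), y along the slot, z up. The unit reaches from x = -17 mm (edge of the flared lip) to +148 mm. Its twin stands beside it (which is left or right varies) and already has a label holder in its slot
- slot_mouth (a point): middle of the empty slot's mouth, level with the lip's upper edge and the unit's top (100 mm above the table), axes as the unit's. The slot, between a steel lip (-x side) and the unit's front panel, is 11 mm wide (x) and 82 mm long (y); both long edges flare outward over the top 8 mm, to about 25 mm wide. Walls are rigid
- strip (a joint): spring-backed steel strip that is the floor of the slot, 0 = up (18 mm below the mouth), 0.010 m = pressed fully down on its rigid stop (28 mm below the mouth). It begins to move at 3 N, needs 8 N to be fully down, and pushes the holder back up when let go
- holder_tab (a point): centre of the grip tab of the loose aluminium label holder. Holder: a plate 70 wide (y) x 6 thick (x) x 40 mm high with, on its top edge in the middle, a tab 30 wide x 12 thick x 30 mm high; z up; this point is 55 mm above its foot, 15 mm below its top. Same both ways round; 70 g. It stands upright in the wooden stand, 18 mm deep. Fully home in the slot, this point is 27 mm above the mouth
- stand: low wooden block, fixed, 60 (x) x 100 (y) x 25 mm high, with an upright slot 10 x 76 mm along y, 18 mm deep, in which the label holder stands; origin under its centre
- wagon_center (a point): centre of the model goods wagon (dark wood sides, grey roof), 98 long (x) x 39 wide (y) x 45.5 mm high, 24 mm above the foot of its wheels; the solid sides are 90 x 36 mm, from 12 to 42 mm above the foot. About 160 g, the wheels do not turn. It stands across the empty slot, on the unit's top and lip
- tray: shallow open steel tray, fixed, 140 (x) x 170 (y) mm outside, walls 16 mm high and 4 mm thick, floor 4 mm thick; origin under its centre
- tape_roll: roll of black tape lying flat, 44 mm across, 19 mm high; a bystander, origin under or at its middle
- wrench: steel wrench lying flat, 130 mm long; a bystander, origin under or at its middle
- jar: small jar, 40 mm across, 50 mm high; a bystander, origin under or at its middle
- carton: cardboard box, 70 x 50 x 45 mm high; a bystander, origin under or at its middle
- tin: small steel tin, 30 mm across, 45 mm high, at the back of the top of the drawer unit with the empty slot; a bystander, origin under or at its middle
- pulley: brass pulley lying flat, 36 mm across, 22 mm high, at the back of the top of the other drawer unit; a bystander, origin under or at its middle
Mind the look-alikes: they are no part of the job. There is more than one size of the part that bears wagon_center; the job needs the smallest.

How it is judged:
By the outcome, as a careful person would: the job done as asked, in the order asked, and still so for the second after the job is handed in, while the arm keeps its last pose, push and grip.
It also fails if it takes over 51 s, if anything falls off the work surface, if the arm or the gripper's body presses on something with over 40 N, if the wrist force passes 120 N, or if a joint passes its speed limit or range.

## Working session

There is one attempt and no reset: what is moved stays moved. The work goes in short steps, Python scripts to look and compute and a shell command to move; the robot and the scene stay as the last step left them, time stands still between calls to the robot, and variables do not carry over. Pictures are saved under pics/ and viewed, at most 10 in all, crops included, and the job is handed in when it is done.

```bash
mkdir -p pics; ls
python3 - <<'E'
from plant import telemetry, cams, job
import cv2
for n in("side","top"):
    f=cams.grab_frame(n); cv2.imwrite(f"pics/{n}0.png",f["image"][:,:,::-1])
    print(n,f["fovy"],f["cx"],f["cy"],f["k1"],f["world_to_cam"])
s=telemetry.read_state();print(s)
E
```

```text
pics
side 50.949799775363246 324.5067712249474 200.98379440134093 0.009705947814408296 [[-0.80023373 -0.59956131  0.01233753  0.43117093]
 [-0.40453207  0.52451254 -0.7491598   0.30375814]
 [ 0.44269604 -0.60449386 -0.6622744   1.20323323]
 [ 0.          0.          0.          1.        ]]
top 44.99354133716791 313.4064113648289 197.7293397186184 -0.0514051120448784 [[-2.15412821e-02 -9.99767597e-01 -8.51294492e-04  1.53714609e-02]
 [-9.84261144e-01  2.13565486e-02 -1.75424906e-01  5.48903605e-01]
 [ 1.75402317e-01 -2.94098130e-03 -9.84492447e-01  1.31509706e+00]
 [ 0.00000000e+00  0.00000000e+00  0.00000000e+00  1.00000000e+00]]
{'clock': 0.1, 'joints': array([75.06451339, 26.89290747, -2.78306724, 87.86594048,  1.38208111,
       65.3750093 , -4.71644662]), 'joint_velocities': array([-0.01511012, -0.13084235, -0.12938746, -0.19141197, -0.04996824,
       -0.02623337, -0.05554244]), 'effort': array([ 1.10858713e-03, -5.09171355e+01, -8.07191944e-02, -2.36828810e+01,
       -6.13384531e-02,  3.45155492e-02,  6.85037708e-05]), 'ee_pos': array([ 0.15492303, -0.65643622,  0.22160863]), 'orientation': array([[ 9.73260288e-01,  2.29704535e-01, -4.88989163e-04],
       [ 2.29705038e-01, -9.73258841e-01,  1.68036223e-03],
       [-8.99262025e-05, -1.74775310e-03, -9.99998469e-01]]), 'contact_force': array([ 0.49718766, -0.01071289,  0.96004348]), 'torque': array([-0.02128939,  0.04080761,  0.02773598]), 'grasp_force': 0.0, 'opening': 0.08700933869325815}
```

View pics/top0.png

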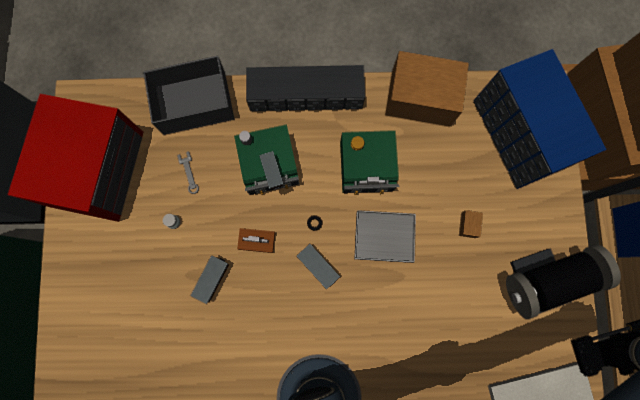

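View pics/side0.png

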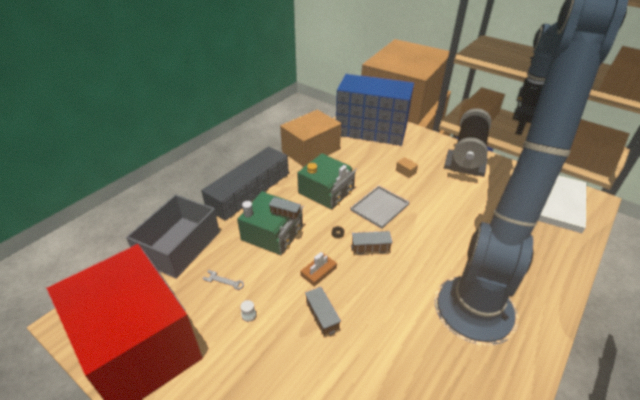

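The top view shows two green units. The left one (267,160) has the grey tin (244,137) and a wagon lying across its front edge at (271,170). The right one (369,162) has the pulley and a filled slot. The tray is at (385,237), the stand with the holder at (256,240), the tape at (314,223), the jar at (171,221), the carton at (471,224) and the wrench at (188,172).

Wagon candidates are (271,170) on the unit, and (210,279) and (319,266) on the table. I choose (271,170) because it is the smallest and stands across the slot. Holder candidates are (256,240) in the stand and (376,182) in the twin's slot; I choose the one in the stand. I'll check both choices in one crop.

```bash
cat > h.py <<'E'
from plant import telemetry, cams, job
import cv2, numpy as np
def ray(f,p):
    F=200/np.tan(np.radians(f["fovy"]/2)); K=np.array([[F,0,f["cx"]],[0,F,f["cy"]],[0,0,1]])
    d=cv2.undistortPoints(np.array([[p]],float),K,np.array([f["k1"],0,0,0.]))[0,0]
    M=f["world_to_cam"];R=M[:3,:3]
    return -R.T@M[:3,3], R.T@np.array([d[0],d[1],1])
def onz(f,p,z):
    o,d=ray(f,p); return o+d*(z-o[2])/d[2]
def proj(f,P):
    F=200/np.tan(np.radians(f["fovy"]/2)); K=np.array([[F,0,f["cx"]],[0,F,f["cy"]],[0,0,1]])
    M=f["world_to_cam"]
    return cv2.projectPoints(np.array([P],float),cv2.Rodrigues(M[:3,:3])[0],M[:3,3],K,np.array([f["k1"],0,0,0.]))[0][0,0]
def two(f,p,g,q):
    o1,d1=ray(f,p);o2,d2=ray(g,q)
    t=np.linalg.lstsq(np.c_[d1,-d2],o2-o1,rcond=None)[0]
    a,b=o1+t[0]*d1,o2+t[1]*d2; return (a+b)/2,np.linalg.norm(a-b)
def rect(c):
    r=cv2.minAreaRect(c); return r, cv2.boxPoints(r)
def blobs(mask,amin):
    return [c for c in cv2.findContours(mask.astype(np.uint8),cv2.RETR_EXTERNAL,cv2.CHAIN_APPROX_NONE)[0] if cv2.contourArea(c)>amin]
E
python3 - <<'E'
from h import *
t=cv2.imread("pics/top0.png"); s=cv2.imread("pics/side0.png")
a=cv2.resize(t[115:255,225:315],None,fx=4.2,fy=4.2,interpolation=cv2.INTER_CUBIC)
b=cv2.resize(s[180:292,232:342],None,fx=3.6,fy=5.25,interpolation=cv2.INTER_CUBIC)
b=cv2.resize(s[180:290,232:342],(400,400),interpolation=cv2.INTER_CUBIC)
o=np.zeros((588,790,3),np.uint8);o[:,:378]=a[:588,:378];o[:400,385:785]=b;cv2.imwrite("pics/c1.png",o)
E
```

```text
(no output)
```

View pics/c1.png

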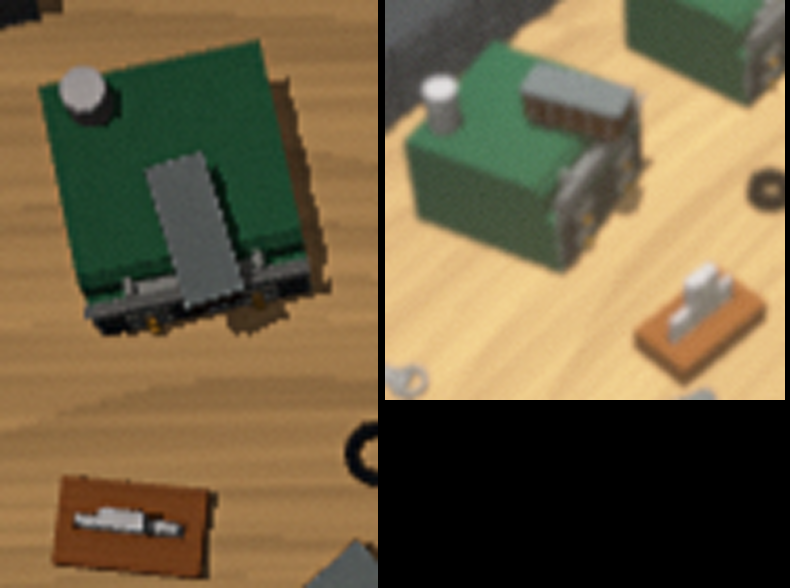

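The crop confirms both choices. The wagon roof (c1 corners 147,170 / 203,152 / 243,291 / 187,305) crosses the empty slot of the left unit, and the holder's bright tab (120,520) is in the wooden stand. Next I'll measure them with masks.

Run:
```python
from h import *
np.set_printoptions(precision=4,suppress=True)
f=cams.grab_frame("top"); im=f["image"]; hsv=cv2.cvtColor(im,cv2.COLOR_RGB2HSV)
H,S,V=[hsv[...,i].astype(int) for i in range(3)]
def win(m,x0,x1,y0,y1):
    o=np.zeros_like(m);o[y0:y1,x0:x1]=m[y0:y1,x0:x1];return o
def show(n,m,z,k=1):
    b=max(blobs(m,5),key=cv2.contourArea); r,bx=rect(b)
    P=np.array([onz(f,p,z) for p in bx]); e=P[1]-P[0],P[2]-P[1]
    L=[np.linalg.norm(v) for v in e]; l=e[int(L[1]>L[0])]
    print(n,"px",np.round(r[0],1),"c",P.mean(0),"sides",np.sort(L),"long yaw",np.degrees(np.arctan2(l[1],l[0]))%180)
roof=(S<60)&(V>70)&(V<150)
show("wagon",win(roof,255,288,148,190),.1455)
show("wagB",win(roof,185,240,250,310),.0455); show("wagC",win(roof,290,345,240,295),.0455)
g=(H>55)&(H<90)&(S>110)&(V>35)
for n,a in(("unitL",(230,305,120,200)),("unitR",(335,405,120,200))):
    show(n,win(g,*a),.1)
show("tray",win((S<60)&(V>60),345,425,205,270),.016)
show("stand",win((S>140)&((H<12))&(V>50),230,285,222,258),.025)
print(hsv[232:248,242:274,2])
show("tab",win((S<60)&(V>170),235,285,225,250),.077)
for p in((40,88),(260,40),(86,312),(312,262)): print(p,onz(f,(225+p[0]/4.2-.5,115+p[1]/4.2-.5),.1))
```

```text
wagon px [264.4 170.9] c [0.6071 0.1319 0.1455] sides [0.0733 0.0929] long yaw 16.27793116159023
wagB px [208.5 279. ] c [0.3286 0.2976 0.0455] sides [0.0504 0.1224] long yaw 153.60359744325586
wagC px [318. 266.] c [ 0.358  -0.0049  0.0455] sides [0.0507 0.1248] long yaw 40.77678404223283
unitL px [265.3 154.1] c [0.666  0.1341 0.1   ] sides [0.1397 0.1495] long yaw 101.18368531800473
unitR px [369.4 155.9] c [ 0.6546 -0.1534  0.1   ] sides [0.1388 0.1503] long yaw 91.49450009056353
tray px [385.1 236.1] c [ 0.4398 -0.199   0.016 ] sides [0.1397 0.1726] long yaw 85.52119892440315Traceback (most recent call last):
  File "<stdin>", line 19, in <module>
  File "<stdin>", line 8, in show
ValueError: max() iterable argument is empty
```

Run:
```python
from h import *
np.set_printoptions(precision=4,suppress=True)
f=cams.grab_frame("top"); im=f["image"]; hsv=cv2.cvtColor(im,cv2.COLOR_RGB2HSV)
print(hsv[236,236:280].tolist()); 
c=lambda p,z:onz(f,(225+p[0]/4.2-.5,115+p[1]/4.2-.5),z)
for n,q,z in(("wagon",[(147,170),(203,152),(243,291),(187,305)],.1455),("stand",[(63,477),(213,490),(207,578),(53,565)],.025),("unit",[(40,88),(260,40)],.1),("tabtop",[(97,508),(145,513),(144,531),(97,527)],.077)):
    P=np.array([c(p,z) for p in q]);d=np.diff(P,axis=0)
    print(n,P.mean(0),np.linalg.norm(d,axis=1),np.degrees(np.arctan2(d[:,1],d[:,0])),P[:,:2].tolist())
```

```text
[[17, 133, 163], [16, 131, 168], [15, 141, 150], [12, 194, 105], [12, 198, 103], [12, 200, 106], [11, 195, 106], [11, 178, 110], [12, 202, 105], [11, 198, 107], [12, 211, 105], [11, 201, 104], [10, 92, 128], [8, 13, 155], [9, 16, 161], [4, 13, 158], [11, 27, 132], [10, 59, 125], [10, 63, 121], [11, 73, 123], [13, 129, 89], [13, 120, 106], [9, 129, 77], [12, 207, 106], [12, 199, 114], [12, 201, 113], [13, 196, 113], [12, 204, 110], [13, 204, 110], [12, 192, 113], [12, 193, 111], [12, 192, 109], [12, 197, 110], [13, 195, 110], [13, 197, 110], [12, 193, 111], [11, 190, 113], [12, 203, 107], [11, 190, 47], [17, 131, 80], [17, 139, 152], [16, 135, 168], [17, 134, 166], [16, 135, 164]]
wagon [0.6115 0.1147 0.1455] [0.0373 0.094  0.0361] [ -72.8307 -164.8716  103.0958] [[0.6506443375524926, 0.14491681104286175], [0.6616515597994872, 0.10929060831268966], [0.5709039074586144, 0.08475670093176019], [0.562718050550268, 0.11994509255245694]]
stand [0.435  0.1675 0.025 ] [0.1022 0.0594 0.1042] [-96.1538 175.6283  84.0413] [[0.47017684783387537, 0.21558986653083478], [0.45921810613681624, 0.11394899977462966], [0.3999845349874557, 0.11847735699973366], [0.4107996310176519, 0.2220944294061002]]
unit [0.7359 0.1478 0.1   ] [0.1494] [-78.4662] [[0.7209400034691501, 0.22097931518767167], [0.750808891553957, 0.07461107350136874]]
tabtop [0.4354 0.17   0.077 ] [0.0315 0.0117 0.0307] [-97.1185 176.6623  83.9745] [[0.4433645427253772, 0.18543811500272878], [0.43946464898655324, 0.154210216243787], [0.42777934670889906, 0.1548916989053712], [0.4310020420285171, 0.18542293545833277]]
```

```bash
cat >> h.py <<'E'
def go(x,y,z,yaw):
    "shift/turn in tool axes from the present pose to tool-down at x y z, tool x at yaw"
    s=telemetry.read_state();R=s["orientation"];a=np.radians(yaw)
    T=np.array([[np.cos(a),np.sin(a),0],[np.sin(a),-np.cos(a),0],[0,0,-1.]])
    print("turn",np.round(cv2.Rodrigues(R.T@T)[0].ravel(),4),"shift",np.round(R.T@(np.array([x,y,z])-s["ee_pos"]),4))
E
python3 - <<'E'
from h import *
s=telemetry.read_state()
for n in("side","top"):
    f=cams.grab_frame(n);print(n,proj(f,s["ee_pos"]),proj(f,s["ee_pos"]+[0,0,.15]))
f=cams.grab_frame("top");print(onz(f,(560,285),.1),onz(f,(515,300),.1),onz(f,(600,270),.1))
go(.155,-.656,.34,14.5);go(.6115,.1147,.34,14.5);go(.6115,.1147,.2,14.5)
E
```

```text
side [519.03492262 126.43909372] [533.31494682  87.91200078]
top [593.52826806 341.65563477] [633.61835162 349.67489897]
[ 0.28904074 -0.6494582   0.1       ] [ 0.25364901 -0.52354816  0.1       ] [ 0.32529286 -0.76462086  0.1       ]
turn [-0.0005 -0.     -0.0212] shift [ 1.000e-04 -9.000e-04 -1.177e-01]
turn [-0.0005 -0.     -0.0212] shift [ 0.6215 -0.6461 -0.1174]
turn [-0.0005 -0.     -0.0212] shift [ 0.6215 -0.646   0.0226]
```

```bash
python3 -m creep '0 0 0 0 0 -0.05 -1;0 0 0 0 0 -0.1 -1;0 0 0 0 0 -0.13 -1;0 0 -0.02 0.62 -0.646 -0.13 -1;0 0 -0.02 0.62 -0.646 -0.13 -1;0 0 -0.02 0.62 -0.646 -0.13 -1;0 0 -0.02 0.62 -0.646 -0.13 -1;0 0 -0.02 0.62 -0.646 -0.13 -1;0 0 -0.02 0.62 -0.646 -0.13 -1;0 0 -0.02 0.62 -0.646 -0.13 -1;0 0 -0.02 0.62 -0.646 -0.13 -1;0 0 -0.02 0.62 -0.646 -0.13 -1;0 0 -0.02 0.62 -0.646 -0.13 -1;0 0 -0.02 0.62 -0.646 -0.13 -1;0 0 -0.02 0.62 -0.646 -0.13 -1;0 0 -0.02 0.62 -0.646 -0.13 -1;0 0 -0.02 0.62 -0.646 -0.13 -1;0 0 -0.02 0.62 -0.646 -0.13 -1;0 0 -0.02 0.62 -0.646 -0.13 -1;0 0 -0.02 0.62 -0.646 -0.13 -1' 20; python3 -c "
from h import *
go(.6115,.1147,.2,14.5)"
```

```text
clock: 2.35
ee_pos: [0.5879, 0.0766, 0.3527]
orientation: [[0.969, 0.248, 0.001], [0.248, -0.969, -0.0], [0.0, 0.001, -1.0]]
contact_force: [0.7, -0.4, 1.8]
opening: 0.0869
grasp_force: 0.0
turn [ 0.0006 -0.0005 -0.002 ] shift [ 0.0323 -0.0311  0.1527]
```

```bash
python3 -m creep '0 0 0 0.032 -0.031 0.04 -1;0 0 0 0.032 -0.031 0.08 -1;0 0 0 0.032 -0.031 0.12 -1;0 0 0 0.032 -0.031 0.152 -1;0 0 0 0.032 -0.031 0.152 -1'; python3 -c "
from h import *
f=cams.grab_frame('top');g=cams.grab_frame('side')
print(two(f,(270.9,169.1),g,(285.7,205.1)))
go(.6115,.1147,.118,14.5)
a=cv2.resize(g['image'][110:280,200:350],None,fx=3.3,fy=3.3,interpolation=2)[:,:,::-1];b=cv2.resize(f['image'][110:280,220:320],None,fx=3,fy=3.3,interpolation=2)[:,:,::-1]
cv2.imwrite('pics/c2.png',np.hstack([a,b]))"
```

```text
clock: 2.85
ee_pos: [0.6073, 0.1117, 0.1956]
orientation: [[0.968, 0.249, -0.01], [0.249, -0.968, -0.002], [-0.01, -0.0, -1.0]]
contact_force: [-0.7, -1.2, -0.8]
opening: 0.087
grasp_force: 0.0
(array([0.61040892, 0.113904  , 0.13936842]), np.float64(0.005301610916332051))
turn [-0.0002 -0.0003 -0.0015] shift [ 0.0011 -0.0013  0.0832]
```

View pics/c2.png

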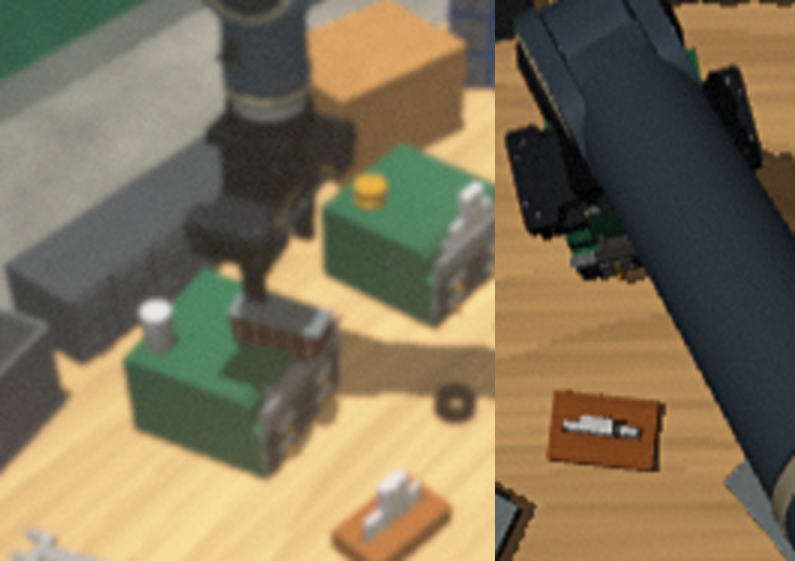

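The wagon sits between the fingers, with the near finger at (257,285) on its left side, and the fingers clear the tin at (155,315). I'll go down and grip.

```bash
python3 -m creep '0 0 0 0 0 0.03 -1;0 0 0 0 0 0.06 -1;0 0 0 0 0 0.078 -1;0 0 0 0 0 0.078 -1;0 0 0 0 0 0.078 0;0 0 0 0 0 0.078 0.4;0 0 0 0 0 0.078 0.6;0 0 0 0 0 0.078 1;0 0 0 0 0 0.078 1;0 0 0 0 0 0.078 1' 20
```

```text
clock: 3.95
ee_pos: [0.6104, 0.1131, 0.1227]
orientation: [[0.968, 0.249, 0.0], [0.249, -0.968, -0.0], [0.0, 0.0, -1.0]]
contact_force: [0.1, -0.1, 0.4]
opening: 0.0473
grasp_force: 0.0
```

```bash
python3 -m creep '0 0 0 0 0 0 1;0 0 0 0 0 0 1;0 0 0 0 0 0 1;0 0 0 0 0 0 1' 20
```

```text
clock: 4.35
ee_pos: [0.6103, 0.1132, 0.1225]
orientation: [[0.968, 0.249, 0.0], [0.249, -0.968, 0.0], [0.0, -0.0, -1.0]]
contact_force: [0.5, -0.2, -0.0]
opening: 0.036
grasp_force: 19.8
```

```bash
python3 -m creep '0 0 0 0 0 -0.03 1;0 0 0 0 0 -0.07 1;0 0 0 0 0 -0.085 1;0 0 0 0 0 -0.085 1'; python3 -c "
from h import *
go(.44,-.199,.2,-4.5)"
```

```text
clock: 4.75
ee_pos: [0.6116, 0.1136, 0.2097]
orientation: [[0.968, 0.249, 0.005], [0.249, -0.968, 0.001], [0.005, 0.0, -1.0]]
contact_force: [0.6, -0.5, -1.7]
opening: 0.0358
grasp_force: 19.8
turn [-3.000e-04 -4.700e-03  3.302e-01] shift [-0.2441  0.2601  0.0087]
```

```bash
python3 -m creep '0 0 0.03 -0.02 0.021 0 1;0 0 0.09 -0.055 0.059 0 1;0 0 0.14 -0.09 0.096 0 1;0 0 0.19 -0.125 0.133 0 1;0 0 0.24 -0.16 0.17 0 1;0 0 0.29 -0.195 0.207 0 1;0 0 0.33 -0.225 0.239 0 1;0 0 0.33 -0.24 0.255 0 1;0 0 0.33 -0.244 0.26 0 1;0 0 0.33 -0.244 0.26 0 1;0 0 0.33 -0.244 0.26 0 1;0 0 0.33 -0.244 0.26 0.03 1;0 0 0.33 -0.244 0.26 0.06 1;0 0 0.33 -0.244 0.26 0.09 1;0 0 0.33 -0.244 0.26 0.12 1;0 0 0.33 -0.244 0.26 0.14 1;0 0 0.33 -0.244 0.26 0.14 1;0 0 0.33 -0.244 0.26 0.14 1'; python3 -c "
from h import *
go(.44,-.199,.0265,-4.5)
f=cams.grab_frame('top');g=cams.grab_frame('side')
a=cv2.resize(g['image'][110:270,300:460],None,fx=2.5,fy=2.5,interpolation=2)[:,:,::-1];b=cv2.resize(f['image'][170:330,320:460],None,fx=2.5,fy=2.5,interpolation=2)[:,:,::-1]
cv2.imwrite('pics/c3.png',np.hstack([a,b]))"
```

```text
clock: 6.55
ee_pos: [0.4399, -0.198, 0.0677]
orientation: [[0.997, -0.075, 0.0], [-0.075, -0.997, 0.001], [0.0, -0.001, -1.0]]
contact_force: [-0.0, -0.4, -1.6]
opening: 0.0361
grasp_force: 19.8
turn [-0.0009 -0.0004  0.0031] shift [0.0002 0.001  0.0412]
```

View pics/c3.png

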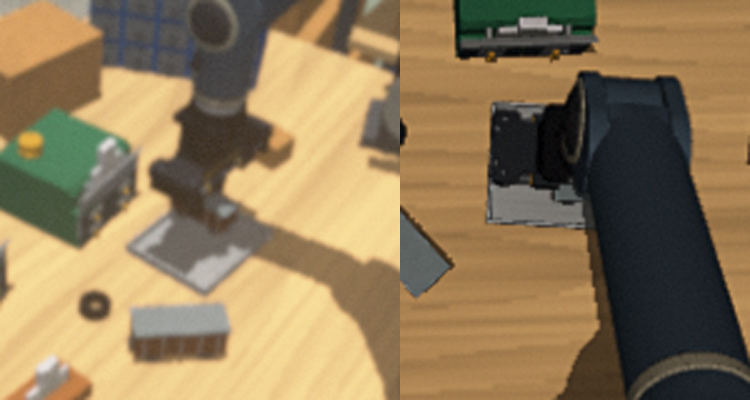

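The wagon hangs level over the tray (side crop 220,215; tray 200,245), and nothing is close by. I'll lower it gently.

```bash
python3 -m creep '0 0 0 0 0 0.02 1;0 0 0 0 0 0.03 1;0 0 0 0 0 0.036 1;0 0 0 0 0 0.038 1;0 0 0 0 0 0.039 1;0 0 0 0 0 0.04 1;0 0 0 0 0 0.04 1'
```

```text
clock: 7.35
ee_pos: [0.4391, -0.1996, 0.0278]
orientation: [[0.997, -0.078, 0.001], [-0.078, -0.997, -0.0], [0.001, 0.0, -1.0]]
contact_force: [0.7, -0.4, -2.1]
opening: 0.0363
grasp_force: 19.8
```

```bash
python3 -m creep '0 0 0 0 0 0.001 1;0 0 0 0 0 0.0015 1;0 0 0 0 0 0.002 1;0 0 0 0 0 0.002 1'
```

```text
clock: 7.75
ee_pos: [0.439, -0.1996, 0.0265]
orientation: [[0.997, -0.078, 0.0], [-0.078, -0.997, -0.001], [0.0, 0.001, -1.0]]
contact_force: [-2.3, 1.1, 7.7]
opening: 0.0358
grasp_force: 19.8
```

Contact came at the expected height. I'll release, rise, and work out the move to the holder.

```bash
python3 -m creep '0 0 0 0 0 -0.0005 0.6;0 0 0 0 0 -0.0005 0.2;0 0 0 0 0 -0.0005 -0.2;0 0 0 0 0 -0.0005 -0.2;0 0 0 0 0 -0.0005 -0.2;0 0 0 0 0 -0.0005 -0.2;0 0 0 0 0 -0.03 -0.2;0 0 0 0 0 -0.07 -0.2;0 0 0 0 0 -0.12 -0.2;0 0 0 0 0 -0.14 -0.2;0 0 0 0 0 -0.14 -0.2'; python3 -c "
from h import *
go(.437,.169,.167,-6);go(.437,.169,.17,84);go(.437,.169,.17,174);
print(telemetry.read_state()['joints'])"
```

```text
clock: 8.85
ee_pos: [0.4411, -0.2003, 0.1689]
orientation: [[0.997, -0.078, 0.007], [-0.078, -0.997, -0.004], [0.007, 0.003, -1.0]]
contact_force: [0.5, 0.4, -1.3]
opening: 0.0522
grasp_force: 0.0
turn [ 0.003  -0.0071  0.0262] shift [-0.033  -0.3679  0.0005]
turn [ 0.0079 -0.0032 -1.5446] shift [-0.033  -0.3678 -0.0025]
turn [ 0.011   0.0047 -3.1154] shift [-0.033  -0.3678 -0.0025]
[ 43.05024894  14.49777418 -27.51351357 115.6136892    8.63146379
  51.35488115 -83.57621397]
```

```bash
python3 -m creep '0 0 -0.07 -0.002 -0.018 0 -0.2;0 0 -0.21 -0.005 -0.05 0 -0.2;0 0 -0.35 -0.009 -0.085 0 -0.2;0 0 -0.49 -0.012 -0.12 0 -0.2;0 0 -0.63 -0.016 -0.155 0 -0.2;0 0 -0.77 -0.019 -0.19 0 -0.2;0 0 -0.91 -0.022 -0.225 0 -0.2;0 0 -1.05 -0.025 -0.26 0 -0.2;0 0 -1.19 -0.028 -0.295 0 -0.2;0 0 -1.33 -0.031 -0.33 0 -0.2;0 0 -1.45 -0.033 -0.358 0 -0.2;0 0 -1.545 -0.033 -0.368 0 -0.2;0 0 -1.545 -0.033 -0.368 0 -0.2;0 0 -1.545 -0.033 -0.368 0 -0.2;0 0 -1.545 -0.033 -0.368 0 -0.2'; python3 -c "
from h import *
f=cams.grab_frame('top');g=cams.grab_frame('side')
print(two(f,(252.8,237.8),g,(319,254.3)))
go(.436,.1685,.1,84);print(telemetry.read_state()['joints'])
a=cv2.resize(g['image'][200:310,270:370],None,fx=4,fy=4,interpolation=2)[:,:,::-1];b=cv2.resize(f['image'][190:300,220:310],None,fx=4,fy=4,interpolation=2)[:,:,::-1]
cv2.imwrite('pics/c4.png',np.hstack([a,b]))"
```

```text
clock: 10.35
ee_pos: [0.4344, 0.1686, 0.1649]
orientation: [[0.107, 0.994, -0.001], [0.994, -0.107, -0.001], [-0.001, -0.001, -1.0]]
contact_force: [0.9, 0.5, -0.9]
opening: 0.0521
grasp_force: 0.0
(array([0.4349229 , 0.17006527, 0.07996936]), np.float64(0.003245477470258086))
turn [-0.0003  0.0009 -0.0019] shift [-0.0001  0.0014  0.0652]
[ 18.90150254  18.85897938 -53.78177335 116.70079158  18.97345536
  53.47760183 -51.04569366]
```

View pics/c4.png

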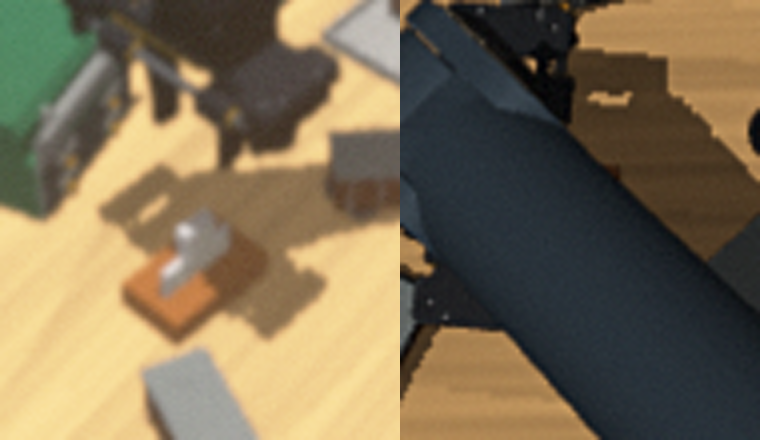

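The side crop shows the holder tab at (205,235), below and between the fingers (165,95 and 230,150). Both estimates agree to 2 mm. I'll go down and grip.

```bash
python3 -m creep '0 0 0 0 0.001 0.03 -0.2;0 0 0 0 0.001 0.07 -0.2;0 0 0 0 0.001 0.1 -0.2;0 0 0 0 0.001 0.119 -0.2;0 0 0 0 0.001 0.119 -0.2;0 0 0 0 0.001 0.119 0.3;0 0 0 0 0.001 0.119 0.7;0 0 0 0 0.001 0.119 1;0 0 0 0 0.001 0.119 1;0 0 0 0 0.001 0.119 1;0 0 0 0 0.001 0.119 1;0 0 0 0 0.001 0.119 1;0 0 0 0 0.001 0.119 1' 30
```

```text
clock: 11.75
ee_pos: [0.4358, 0.1698, 0.0468]
orientation: [[0.104, 0.995, 0.0], [0.995, -0.104, -0.0], [-0.0, 0.0, -1.0]]
contact_force: [-0.1, -0.2, 4.4]
opening: 0.0116
grasp_force: 30.0
```

```bash
python3 -m creep '0 0 0 0 0 -0.01 1;0 0 0 0 0 -0.03 1;0 0 0 0 0 -0.07 1;0 0 0 0 0 -0.11 1;0 0 0 0 0 -0.14 1;0 0 0 0 0 -0.14 1'; python3 -c "
from h import *
f=cams.grab_frame('top');g=cams.grab_frame('side')
go(.5905,.1187,.18,101.4)
a=cv2.resize(g['image'][150:280,230:350],None,fx=3.2,fy=4,interpolation=2)[:,:,::-1];b=cv2.resize(f['image'][115:245,228:328],None,fx=4,fy=4,interpolation=2)[:,:,::-1]
cv2.imwrite('pics/c5.png',np.hstack([a,b]))"
```

```text
clock: 12.35
ee_pos: [0.4379, 0.1715, 0.1907]
orientation: [[0.104, 0.995, 0.008], [0.995, -0.104, 0.002], [0.003, 0.008, -1.0]]
contact_force: [0.4, 0.1, -0.7]
opening: 0.0118
grasp_force: 30.0
turn [ 0.001   0.0006 -0.3033] shift [-0.0345  0.1594  0.0071]
```

View pics/c5.png

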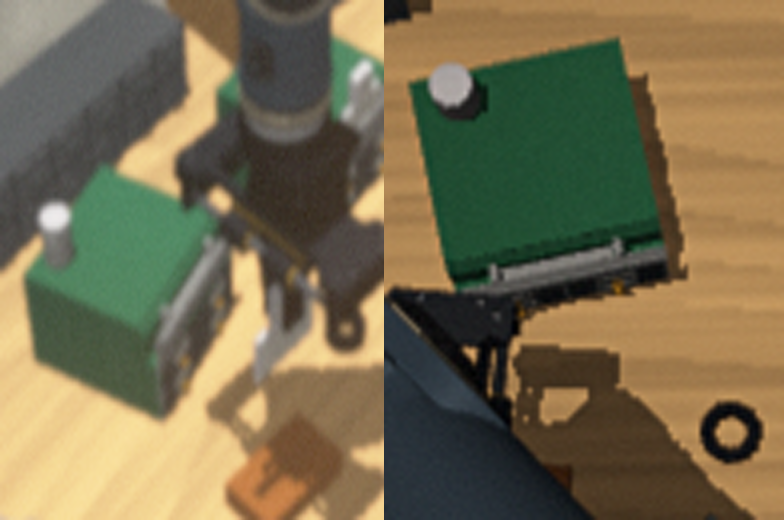

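The holder is in hand (285,330), and the empty slot is now clear in the top view as a bright band from (495,270) to (618,247) with end posts. I'll check it against my unit frame.

```bash
python3 -c "
from h import *
f=cams.grab_frame('top')
c=lambda x,y:(228+(x-384)/4-.5,115+y/4-.5)
for z in(.1,.085):
  A,B=[onz(f,c(*p),z) for p in((495,270),(618,247))];d=A-B
  print(z,A,B,(A+B)/2,np.linalg.norm(d),np.degrees(np.arctan2(d[1],d[0])))
a=np.radians(11.4);ux=np.array([np.cos(a),np.sin(a),0]);uy=np.array([-np.sin(a),np.cos(a),0]);m=np.array([.5905,.1187,.1])
for n,q in(('mouth',m),('lip',m-.0125*ux),('panel',m+.0125*ux),('floor',m-[0,0,.018])):
  p=proj(f,q);print(n,(p[0]+.5-228)*4+384,(p[1]+.5-115)*4)
im=f['image'].max(2)
import sys
for k in(-.02,0,.015):
  print([(int(x*1000),int(im[tuple(np.round(proj(f,m+uy*k+ux*x)).astype(int)[::-1])])) for x in np.arange(-.03,.031,.003)])
go(.5905,.1187,.19,101.4)"
```

```text
0.1 [0.58705399 0.16166541 0.1       ] [0.60128825 0.07739095 0.1       ] [0.59417112 0.11952818 0.1       ] 0.08546811289104854 99.5869772189745
0.085 [0.59027392 0.16345648 0.085     ] [0.60467356 0.07820285 0.085     ] [0.59747374 0.12082967 0.085     ] 0.08646115252726667 99.58697721897451
mouth 557.7791997041707 263.7096297457582
lip 561.5014786950217 281.1888961004614
panel 554.0708503898488 246.28938155926835
floor 560.0480411767828 269.1831834024912
[(-30, 75), (-27, 39), (-24, 16), (-21, 14), (-18, 12), (-15, 35), (-12, 75), (-9, 93), (-6, 90), (-3, 110), (0, 130), (2, 116), (5, 47), (8, 50), (11, 60), (14, 56), (17, 61), (20, 79), (23, 79), (26, 78), (29, 80)]
[(-30, 175), (-27, 74), (-24, 25), (-21, 24), (-18, 20), (-15, 25), (-12, 53), (-9, 91), (-6, 86), (-3, 129), (0, 126), (2, 86), (5, 37), (8, 54), (11, 60), (14, 62), (17, 79), (20, 78), (23, 78), (26, 81), (29, 81)]
[(-30, 104), (-27, 66), (-24, 13), (-21, 14), (-18, 12), (-15, 19), (-12, 71), (-9, 91), (-6, 87), (-3, 100), (0, 127), (2, 120), (5, 63), (8, 56), (11, 55), (14, 51), (17, 78), (20, 78), (23, 79), (26, 79), (29, 80)]
turn [-0.001   0.0009 -0.3031] shift [-0.0341  0.1599 -0.0041]
```

```bash
python3 -m creep '0 0 -0.03 -0.003 0.016 0 1;0 0 -0.1 -0.01 0.05 0 1;0 0 -0.17 -0.018 0.09 0 1;0 0 -0.24 -0.026 0.127 0 1;0 0 -0.3 -0.032 0.152 0 1;0 0 -0.303 -0.033 0.162 0 1;0 0 -0.303 -0.033 0.162 0 1;0 0 -0.303 -0.033 0.162 0 1;0 0 -0.303 -0.033 0.162 0 1;0 0 -0.303 -0.033 0.162 0 1'; python3 -c "
from h import *
print(telemetry.read_state()['contact_force']);go(.593,.1192,.146,101.4)
f=cams.grab_frame('top');g=cams.grab_frame('side')
a=cv2.resize(g['image'][160:260,230:330],None,fx=5,fy=5,interpolation=2)[:,:,::-1]
cv2.imwrite('pics/c6.png',a)"
```

```text
clock: 13.5
ee_pos: [0.5922, 0.121, 0.1869]
orientation: [[-0.199, 0.98, 0.0], [0.98, 0.199, -0.001], [-0.001, -0.0, -1.0]]
contact_force: [0.5, 0.0, -0.5]
opening: 0.0119
grasp_force: 30.0
[ 0.45119427  0.00739353 -0.49145942]
turn [-0.      0.0007  0.0016] shift [-0.0018  0.0004  0.0409]
```

View pics/c6.png

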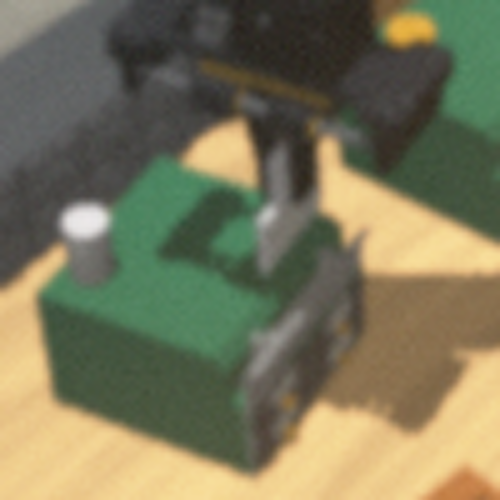

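The holder (285,235) hangs upright above the slot, and the tin (85,235) is clear. I'll lower it into the flare and read the forces.

```bash
python3 -m creep '0 0 0 -0.002 0 0.02 1;0 0 0 -0.002 0 0.035 1;0 0 0 -0.002 0 0.041 1;0 0 0 -0.002 0 0.044 1;0 0 0 -0.002 0 0.046 1;0 0 0 -0.002 0 0.048 1;0 0 0 -0.002 0 0.048 1;0 0 0 -0.002 0 0.048 1'; python3 -c "
from h import *
s=telemetry.read_state();a=np.radians(11.4);F=s['contact_force'];print('Fx unit',F[0]*np.cos(a)+F[1]*np.sin(a),F,s['torque']);go(.593,.1192,.125,101.4)"
```

```text
clock: 14.4
ee_pos: [0.594, 0.1184, 0.1389]
orientation: [[-0.198, 0.98, 0.001], [0.98, 0.198, 0.0], [-0.0, 0.001, -1.0]]
contact_force: [1.0, 1.4, -0.4]
opening: 0.012
grasp_force: 30.0
Fx unit 1.246109599690202 [ 0.97998591  1.44420469 -0.42938691] [-0.01563044 -0.10372571 -0.03546568]
turn [ 0.0007  0.     -0.    ] shift [ 0.001  -0.0008  0.0139]
```

```bash
python3 -m creep '0 0 0 0 0 0.002 1;0 0 0 0 0 0.004 1;0 0 0 0 0 0.006 1;0 0 0 0 0 0.006 1;0 0 0 0 0 0.006 1'; python3 -c "
from h import *
s=telemetry.read_state();print(s['contact_force'],s['torque'],s['ee_pos'])"
```

```text
clock: 14.9
ee_pos: [0.5937, 0.1182, 0.1325]
orientation: [[-0.198, 0.98, -0.0], [0.98, 0.198, -0.0], [-0.0, -0.0, -1.0]]
contact_force: [0.6, 0.2, -0.7]
opening: 0.0117
grasp_force: 30.0
[ 0.55506124  0.16534729 -0.72492646] [ 0.00966824 -0.14668619 -0.00451627] [0.59370851 0.11823562 0.13245144]
```

```bash
python3 -m creep '0 0 0 0 0 0.002 1;0 0 0 0 0 0.003 1;0 0 0 0 0 0.004 1;0 0 0 0 0 0.004 1;0 0 0 0 0 0.004 1'; python3 -c "
from h import *
s=telemetry.read_state();print(s['contact_force'],s['torque'],s['ee_pos'])"
```

```text
clock: 15.4
ee_pos: [0.5937, 0.1183, 0.1285]
orientation: [[-0.198, 0.98, 0.0], [0.98, 0.198, -0.0], [-0.0, 0.0, -1.0]]
contact_force: [0.2, 0.7, -0.8]
opening: 0.0119
grasp_force: 30.0
[ 0.15712945  0.68630382 -0.8385822 ] [-0.00163538 -0.11067173  0.03037681] [0.59373976 0.11827886 0.12853492]
```

```bash
python3 -m creep '0 0 0 0 0 0.002 1;0 0 0 0 0 0.003 1;0 0 0 0 0 0.004 1;0 0 0 0 0 0.005 1;0 0 0 0 0 0.006 1;0 0 0 0 0 0.006 1'; python3 -c "
from h import *
s=telemetry.read_state();print(s['contact_force'],s['torque'],s['ee_pos'])"
```

```text
clock: 16.0
ee_pos: [0.5937, 0.1182, 0.1224]
orientation: [[-0.198, 0.98, -0.0], [0.98, 0.198, -0.0], [-0.0, -0.0, -1.0]]
contact_force: [-0.2, 0.1, -0.9]
opening: 0.0115
grasp_force: 30.0
[-0.17859974  0.06659443 -0.93298359] [ 0.01216049 -0.09386523  0.00677494] [0.59365884 0.11817076 0.12235187]
```

```bash
python3 -m creep '0 0 0 0 0 0.001 1;0 0 0 0 0 0.002 1;0 0 0 0 0 0.003 1;0 0 0 0 0 0.004 1;0 0 0 0 0 0.004 1'; python3 -m creep '0 0 0 0 0 0.001 1;0 0 0 0 0 0.002 1;0 0 0 0 0 0.003 1;0 0 0 0 0 0.003 1'
```

```text
clock: 16.5
ee_pos: [0.5939, 0.1183, 0.1188]
orientation: [[-0.198, 0.98, 0.0], [0.98, 0.198, -0.0], [-0.0, 0.0, -1.0]]
contact_force: [-0.7, -0.4, 3.8]
opening: 0.0116
grasp_force: 30.0
clock: 16.9
ee_pos: [0.5939, 0.1184, 0.1156]
orientation: [[-0.198, 0.98, 0.0], [0.98, 0.198, 0.0], [-0.0, 0.0, -1.0]]
contact_force: [-1.2, -0.1, 5.5]
opening: 0.0117
grasp_force: 30.0
```

The strip is yielding at the expected 0.5 N/mm, so I'll continue to the stop.

```bash
python3 -m creep '0 0 0 0 0 0.001 1;0 0 0 0 0 0.002 1;0 0 0 0 0 0.003 1;0 0 0 0 0 0.003 1'; python3 -m creep '0 0 0 0 0 0.0005 1;0 0 0 0 0 0.001 1;0 0 0 0 0 0.001 1'
```

```text
clock: 17.3
ee_pos: [0.5939, 0.1183, 0.1128]
orientation: [[-0.198, 0.98, 0.0], [0.98, 0.198, -0.0], [-0.0, 0.0, -1.0]]
contact_force: [-1.2, -1.6, 7.1]
opening: 0.0119
grasp_force: 30.0
clock: 17.6
ee_pos: [0.5939, 0.1184, 0.112]
orientation: [[-0.198, 0.98, 0.0], [0.98, 0.198, -0.0], [-0.0, 0.0, -1.0]]
contact_force: [-0.3, -0.5, 6.8]
opening: 0.0117
grasp_force: 30.0
```

```bash
python3 -m creep '0 0 0 0 0 0.0005 1;0 0 0 0 0 0.001 1;0 0 0 0 0 0.001 1;0 0 0 0 0 0.001 1' 40; python3 -m creep '0 0 0 0 0 0.0005 1;0 0 0 0 0 0.0005 1;0 0 0 0 0 0.0005 1'
```

```text
clock: 18.0
ee_pos: [0.594, 0.1184, 0.1118]
orientation: [[-0.198, 0.98, 0.001], [0.98, 0.198, -0.001], [-0.001, 0.001, -1.0]]
contact_force: [-2.6, -2.4, 11.0]
opening: 0.0114
grasp_force: 40.0
clock: 18.3
ee_pos: [0.594, 0.1184, 0.1117]
orientation: [[-0.198, 0.98, 0.001], [0.98, 0.198, -0.001], [-0.001, 0.001, -1.0]]
contact_force: [-3.4, -1.8, 14.5]
opening: 0.0116
grasp_force: 40.0
```

The stop is reached: 14.5 N with no further travel, and TCP 0.1117 is as predicted. I'll hold, then check the wagon and the fit in one picture.

```bash
python3 -m creep '0 0 0 0 0 0 1;0 0 0 0 0 0 1;0 0 0 0 0 0 1;0 0 0 0 0 0 1;0 0 0 0 0 0 1'; python3 -c "
from h import *
f=cams.grab_frame('top');g=cams.grab_frame('side')
a=cv2.resize(g['image'][140:280,200:430],None,fx=3.4,fy=3.4,interpolation=2)[:,:,::-1]
cv2.imwrite('pics/c7.png',a)"
```

```text
clock: 18.8
ee_pos: [0.594, 0.1184, 0.1118]
orientation: [[-0.198, 0.98, 0.001], [0.98, 0.198, -0.001], [-0.001, 0.001, -1.0]]
contact_force: [-3.5, -2.0, 13.1]
opening: 0.0114
grasp_force: 40.0
```

View pics/c7.png

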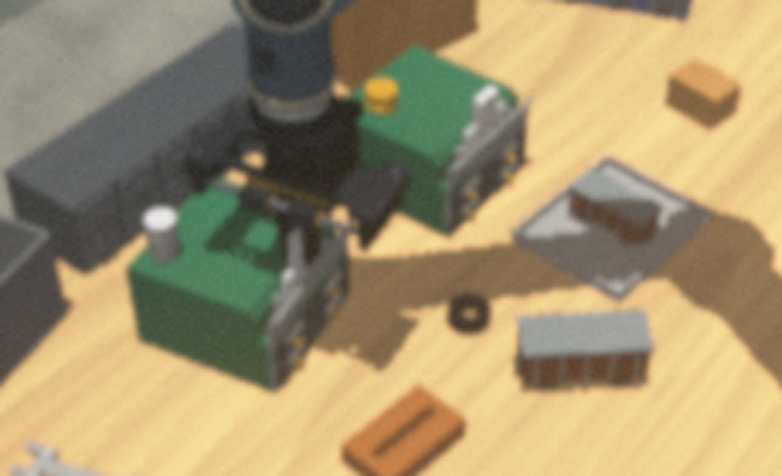

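The wagon stands upright in the tray (615,210). The holder is down in the slot (290,270), and the bystanders in view (tin, tape, pulley, carton) have not moved. I'll hand it in.

```bash
python3 -c "
from plant import job
print(job.close_job())"
```

```text
the job is handed in; nothing more can be done
None
```

The job is handed in at about 19 s on the clock: the wagon stands upright in the tray, and the label holder is on the slot's stop, still gripped and pressed down with about 13 N.

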